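Load a leaf sample into the bench incubator and shut its latched door

TASK

Stand the cup of chopped leaf in the empty nest of the incubator's pulled-out tray, push the tray fully home, then swing the door shut and press it in until the latch's sprung brass tongue rides over the strike pin and snaps behind it. The keeper is adjusted a little differently each time, so press slowly and feel for the snap: do not slam the door, and never press it against the latch with more than 20 N. Keep all cups upright, and leave the empty cup and the cup already on the tray where they stand.

Things in the scene. Friction and masses are not known exactly. Their poses are not given: they have to be found in the camera images.
- incubator: white bench incubator, clear roof window and clear front door, 160 deep x 200 wide x 102 mm high, fixed to the worktop. Origin: centre of its underside. x points to its back, y to its left (seen from its front), z up; opening in the front face at x = -80 mm, z = 12 to 94 mm.
- door (a joint): angle of the front door, rad: 0 = parallel to the front, grows as it opens, to 2.0. Hinge at the front's right (local -y) edge. White frame, clear pane, 200 wide x 88 high x 8 mm thick, z = 12 to 100 mm; turns easily, stays where left. The tongue meets the pin at about 0.08 to 0.14 rad and snaps behind it some 13 mm further at the edge, at 0.015 to 0.08 rad, depending on the keeper.
- tongue (a joint): how far the brass tongue is pressed back into the latch case, m: 0 = fully out (10 mm past the door's free edge), about 0.006 while riding over the pin, 0.009 at most; its spring drives it out again.
- buffer (a joint): how far the rubber buffer beside the strike pin is pressed in by the shut door, m: 0 = untouched, about 0.0015 when the door is latched (it pushes back some 3 N), 0.0025 at its hard stop.
- tray (a joint): how far the tray is pulled out to the front, m: 0 = home, against a rubber stop that gives 1.8 N per mm. Aluminium tray with a grey rail, 1.5 N of friction. The door can shut only when the tray is home.
- door_hinge (a point): on the upright axis of the door's hinge, half-way up the door (z = 56 mm), midway in its thickness. The axes turn with the door: y along the door to its free edge, -x out of its outer face, z up. The door's free edge is 200 mm from the axis.
- door_push (a point): on the door's outer face, 165 mm from the hinge axis and 80 mm above the worktop (20 mm below the door's top). Axes as door_hinge: push along +x. Below z = 57 mm a black latch case, 46 x 20 x 30 mm, stands on this face. Riding over takes 6 to 12 N here; at the snap the push suddenly falls off.
- strike_pin (a point): on the incubator's left side wall, the adjustable steel keeper with an upright strike pin (a 5 mm roller) and a rubber buffer, z = 42 mm. This point is the pin's middle setting; the true setting is up to 6 mm off either way along the incubator's x and is not measured. About 1 mm past the snap the buffer comes to its hard stop.
- tray_rail (a point): middle of the front face of the grey rail along the tray's front, z = 66 mm (rail 172 wide x 10 thick x 12 mm high, top at z = 72 mm, a clear panel below it). Axes as the incubator: push along +x.
- nest_free (a point): centre of the floor of the tray's empty round nest, the left one (57 mm wide, 5 mm deep, floor at z = 17 mm). Axes as the incubator. The rail's back is 36 mm in front of it (-x), the occupied nest's centre 86 mm to its right (-y), so the cup is best gripped along the incubator's y.
- leaf_cup_mid (a point): centre (half-way up) of the loose clear cup full of chopped green leaf, without label, open at the top, 51 mm across, 64 mm high, about 45 g, standing on the worktop; it goes in the nest. z up.
- leaf_cup: the same cup; origin at the centre of its underside.
- empty_cup_mid (a point): centre of an empty clear cup of the same size, a bystander on the worktop.
- tray_cup_mid (a point): centre of the leaf cup that already stands in the tray's right nest, same size; it travels with the tray.
There are look-alikes about, which are no part of the job. Leave any red look-alike of the leaf_cup alone. What is shaped like the part that bears tray_cup_mid but purple is not meant.

How it is judged:
By the outcome, as a careful person would: the job done as asked, in the order asked, and still so for the second after the job is handed in, with the robot touching nothing.
It also fails if it takes over 64 s, if anything falls off the work surface, if the arm or the gripper's body presses on something with over 40 N, if the wrist force passes 120 N, or if a joint passes its speed limit or range.

ROBOT

A 6-joint arm with a two-finger parallel gripper is mounted at the origin on a cart in front of the work surface, level with it; the furniture and walls round the work are solid. World frame = base frame: x ahead of the robot, y to its left, z up, the work surface at z = 0. Lengths are in m, angles in rad, forces in N, time in s.
With the tool pointing down it reaches from about 0.35 to 0.975 m from the base axis. Payload 7.1 kg.
Tool frame: the origin (TCP) lies midway between the tips of the shut fingers; the grasp point (between the pads) lies 19 mm behind it (arm.grasp_offset is the distance from the TCP to the grasp point, in m); z points along the fingers, y is the line along which they close (so a half turn about z gives the same grasp; the last joint's range is limited). The gripper opens to 88 mm and grips with 3 to 60 N. Pads are 20 mm wide; open, the fingers measure 115 mm over their backs; the gripper's body (75 mm by 178 mm) begins 61 mm behind the grasp point.
Start: joints at [1.301, 0.423, 1.63, -0, 1.089, -0.019], TCP at [0.155, 0.605, 0.223] pointing down, gripper open.
Joint ranges: [-3, 3], [-0.9, 2.11], [0.09, 2.58], [-1.31, 4.45], [0.11, 2.69], [-2.54, 2.54]. Speed limits (rad/s): [2.39, 2.39, 3.01, 3.14, 3.14, 3.14].

INTERFACE

Orientations are given as a unit quaternion [x, y, z, w].
In Python, from workcell import arm gives the robot as it stands. The module is installed in compiled form; this text tells all that it offers.
- The arm moves only by the tool move_arm, never from a script. Its argument "targets" is a list of rows, each a list of 7 numbers: the turn, a rotation vector about the tool's x, y, z in degrees, then the shift along the tool's x, y, z in mm, then the closure, from 0 (fully open) to 1 (shut). A call has 1 to 20 rows; each row shifts and turns the commanded pose from where the row before left it, along the tool's axes as they then stand; what a row does not reach is not made up. A row lasts 1/12 s, in which the tool goes at most 41.7 mm and 7.16 degrees, less where a joint would pass 70% of its speed; a pose out of reach is approached as far as the arm can. A call is refused whole if a number of a shift passes 41.7 or a number of a turn 7.16, either way. A call with a gripper value outside its range is refused whole. The fingers move at their own pace and stop on an object; "grip_force" is the grip in N (left out, the last holds). Time passes only in rows, so rows that do not move let the fingers close. It gives the time, the measured TCP pose, the force, the opening and the grip force at its end, in the units of the state.
- arm.get_state(): the state, without advancing time (a new reading comes with each control period).
- arm.grab_frame(name): name is "side" or "top" or "wrist"; returns a dict with "color" (480x640x3 uint8, red, green, blue), "depth" (480x640 float32, m along the optical axis (not along the pixel's ray), 0 where there is no reading), "fx", "fy", "cx", "cy" (pixels), "R" (3x3) and "t" (3): a world point X has camera coordinates R X + t. Camera axes: x right, y down, z forward; pixel columns grow to the right and rows downward; lengths in m; the calibration is good to about 2 mm. A picture is of the moment at which its call begins.
- arm.finish_job(): hands the job in; it is judged then, once.
The state is a dict: "time_s": time; "q": joint angles; "joint_velocities": joint speeds; "joint_torque": joint torques, N m; "tcp_pos": TCP position; "orientation": TCP orientation; "ft_force": force on the tool from outside, world axes, zero at the start; "torque": the same for the moment, N m; "gripper_width": opening from 0.0 (shut) to 1.0 (fully open); "gripper_force": force on a finger pad.
Only numpy, scipy, OpenCV 4.12 (cv2) and the standard library are available. Lean on these libraries where they do the work, as an engineer would, in place of code of your own. Each camera call takes 0.05 s, during which the arm holds its last target. There are 200 camera calls.

## Working session

There is one attempt and no reset: what is moved stays moved. The work goes in short steps, Python scripts to look and compute and a tool call to move; the robot and the scene stay as the last step left them, time stands still between calls to the robot, and variables do not carry over. Pictures are saved under pics/ and viewed, at most 10 in all, crops included, and the job is handed in when it is done.

Besides the shell and the picture viewer there is one more tool, called after "Call:" as name(argument=value, ...) on one line, values as JSON. move_arm: Moves the arm, as the interface text tells. Its arguments: {"type":"object","properties":{"targets":{"type":"array","items":{"type":"array","items":{"type":"number"}}},"grip_force":{"type":"number"}},"required":["targets"]}

```bash
mkdir -p pics; cat > h.py <<'E'
import numpy as np, cv2
from workcell import arm
def grab(n, f):
    d=arm.grab_frame(n); cv2.imwrite(f'pics/{f}.png', d['color'][:,:,::-1]); np.savez(f'{f}.npz',**d); return d
def px2w(d,u,v,z=None):
    """pixel -> world by depth, or onto plane z"""
    r=np.array([(u-d['cx'])/d['fx'],(v-d['cy'])/d['fy'],1.]); R,t=d['R'],d['t']
    c=-R.T@t; w=R.T@r
    if z is None:
        s=float(np.median(d['depth'][int(v)-1:int(v)+2,int(u)-1:int(u)+2]))
    else: s=(z-c[2])/w[2]
    return c+s*w
def w2px(d,X):
    c=d['R']@np.array(X)+d['t']; return d['fx']*c[0]/c[2]+d['cx'], d['fy']*c[1]/c[2]+d['cy']
E
python3 - <<'E'
from h import *
for n in('side','top'): 
    d=grab(n,n+'0'); print(n,-d['R'].T@d['t'],d['R'][2],d['fx'])
s=arm.get_state(); print(s)
E
```

```text
side [0.5028358  0.98639846 0.6033351 ] [-0.03168986 -0.83361857 -0.55143072] 564.4877838892353
top [0.30177169 0.17955607 0.91586689] [ 0.19839084  0.00783978 -0.98009163] 438.84696035626246
{'time_s': 0.1, 'q': array([ 1.30101432e+00,  4.23780826e-01,  1.63059152e+00, -2.61411107e-05,
        1.08860509e+00, -1.89871654e-02]), 'joint_velocities': array([-1.91387039e-04, -6.03273464e-04, -1.20528498e-03, -4.77151633e-06,
       -1.58486480e-03, -2.16614922e-03]), 'joint_torque': array([-3.32215641e-04, -5.45611382e+01, -2.74328381e+01,  6.45088521e-02,
        1.88644230e-02, -3.19250341e-05]), 'tcp_pos': array([0.15495068, 0.60497519, 0.22197785]), 'orientation': array([ 1.25062990e-01,  9.92148562e-01, -6.86852178e-04, -8.81680140e-05]), 'ft_force': array([ 0.21196889, -0.89137832,  0.5274502 ]), 'torque': array([ 0.03818572, -0.00269909, -0.02851585]), 'gripper_force': 0.0, 'gripper_width': 0.9973012749706346}
```

View pics/top0.png

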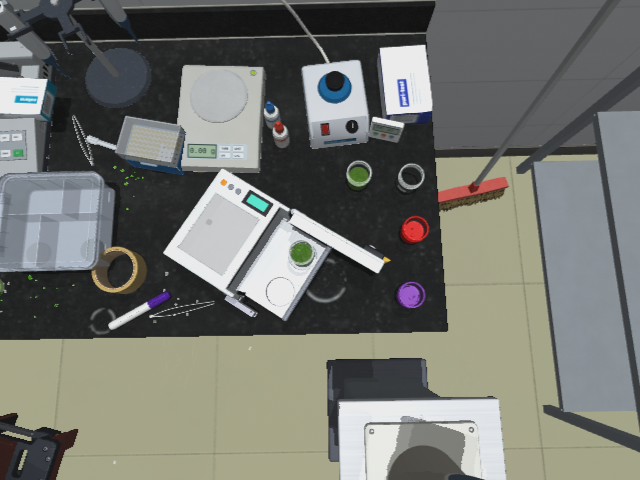

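View pics/side0.png

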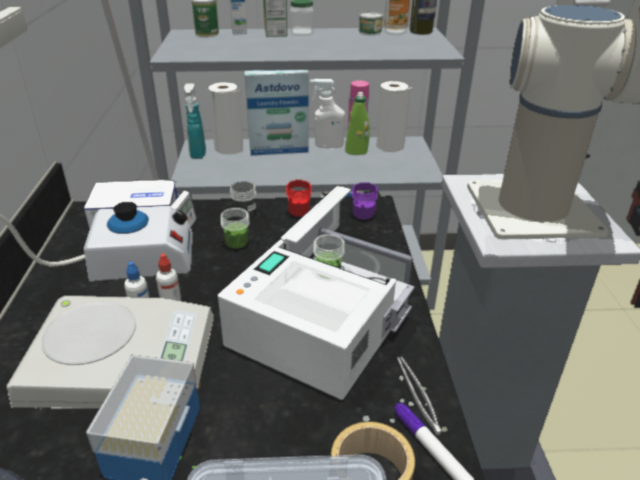

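The top view shows the incubator at about (228,230). Its door is hinged near (290,210), with the free edge at (385,265). The tray holds a cup at (302,253) and an empty nest at (280,291). The loose candidates are green leaf (358,175), empty (411,178), red (414,229) and purple (411,295). The green one at (358,175) fits, because it is clear, has green contents and stands on the worktop. I'll confirm it in an enlarged crop.

```bash
python3 - <<'E'
from h import *
im=cv2.imread('pics/top0.png')[150:340,155:435]
cv2.imwrite('pics/c1.png',cv2.resize(im,(784,532),interpolation=cv2.INTER_CUBIC))
E
```

```text
(no output)
```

View pics/c1.png

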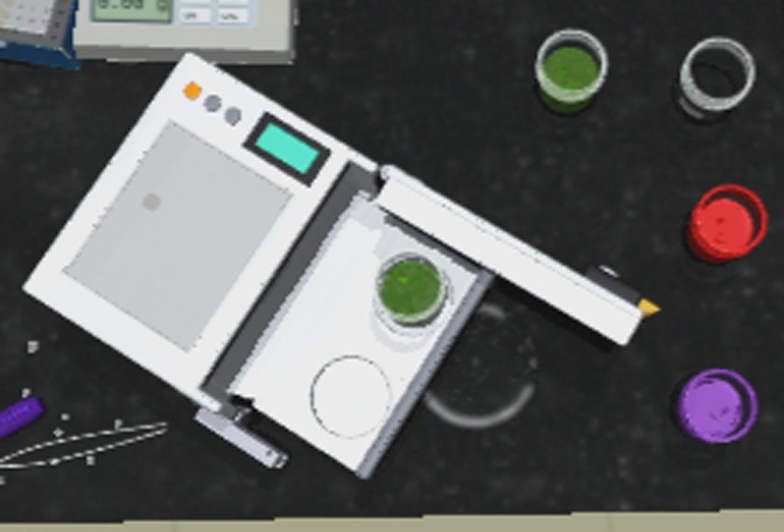

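The crop confirms it. The clear cup with green leaf and no label, rim centre at crop (571,65), is the target. Its neighbours are empty, red and purple. Next I compute the poses.

```bash
python3 - <<'E'
from h import *
d=dict(np.load('top0.npz')); np.set_printoptions(precision=4,suppress=True)
P=lambda u,v,z:px2w(d,155+u/2.8-.3,150+v/2.8-.3,z)
c=np.array([P(*p,.102)[:2] for p in[(190,53),(380,165),(212,408),(24,288)]])
L=np.array([[.08,-.1],[-.08,-.1],[-.08,.1],[.08,.1]])
A=(c-c.mean(0)).T@L; th=np.arctan2(A[1,0]-A[0,1],A[0,0]+A[1,1])
R=np.array([[np.cos(th),-np.sin(th)],[np.sin(th),np.cos(th)]])
o=c.mean(0); print('incub',o,th,np.degrees(th)); print('resid mm',(c-(o+L@R.T))*1000)
loc=lambda X:np.r_[R.T@(X[:2]-o),X[2]]
for n,p in dict(nest=(351,397,.022),railR=(492,272,.072),railL=(362,475,.072),traycup=(411,287,.064+.017),hinge=(387,172,.1),da=(388,165,.1),db=(641,310,.1),dc=(625,345,.1),keepertip=(285,460,.05)).items():
    X=P(*p); print(n,X,loc(X))
for n,p in dict(leaf=(571,65,.064),empty=(717,74,.064),red=(728,222,.064)).items(): print(n,P(*p))
# depth clouds
D=d['depth'];v,u=np.mgrid[:480,:640]
W=(np.stack([(u-d['cx'])/d['fx']*D,(v-d['cy'])/d['fy']*D,D],-1)-d['t'])@d['R']
for (u0,u1,v0,v1) in [(335,382,150,200)]:
    w=W[v0:v1,u0:u1].reshape(-1,3); w=w[w[:,2]>.05]; print('leafcloud',w.min(0),w.max(0),len(w))
m=(np.abs(W[...,2]-.1)<.006)
w=W[m]; l=np.c_[(w[:,:2]-o)@R,w[:,2]]
ins=l[(np.abs(l[:,0])<.1)&(np.abs(l[:,1])<.12)]; print('roof z',np.median(ins[:,2]),ins[:,:2].min(0),ins[:,:2].max(0))
dr=l[(l[:,0]<-.085)&(l[:,0]>-.32)&(l[:,1]<-.02)&(l[:,1]>-.2)]
q=dr[:,:2]-dr[:,:2].mean(0); e=np.linalg.svd(q)[2] if len(q)<3000 else None
print('door',len(dr),dr.mean(0),e, (q@e.T).min(0),(q@e.T).max(0))
E
```

```text
incub [0.4784 0.3624] 0.9880947584206261 56.61365941650054
resid mm [[-3.9204 -0.4965]
 [ 0.3139  0.7159]
 [ 4.4532  2.4257]
 [-0.8467 -2.6451]]
nest [0.3665 0.2695 0.022 ] [-0.1392  0.0423  0.022 ]
railR [0.4475 0.166  0.072 ] [-0.181  -0.0823  0.072 ]
railL [0.3104 0.2571 0.072 ] [-0.1804  0.0823  0.072 ]
traycup [0.4367 0.2221 0.081 ] [-0.1402 -0.0423  0.081 ]
hinge [0.5137 0.2367 0.1   ] [-0.0856 -0.0986  0.1   ]
da [0.5186 0.236  0.1   ] [-0.0835 -0.1031  0.1   ]
db [0.4148 0.0676 0.1   ] [-0.2813 -0.1091  0.1   ]
dc [0.3916 0.0793 0.1   ] [-0.2842 -0.0833  0.1   ]
keepertip [0.3219 0.3126 0.05  ] [-0.1278  0.1033  0.05  ]
leaf [0.6003 0.1048 0.064 ]
empty [ 0.591  -0.0007  0.064 ]
red [ 0.4812 -0.0018  0.064 ]
leafcloud [0.3018 0.081  0.0502] [0.6272 0.1796 0.9159] 197
roof z 0.0999216528995022 [-0.0999 -0.1039] [0.0814 0.1011]
door 1500 [-0.1869 -0.0926  0.0987] [[-0.9996 -0.0293]
 [-0.0293  0.9996]] [-0.1015 -0.0147] [0.0966 0.0138]
```

Call:
move_arm(targets=[[0, 0, 0, -32.6, -22, 0, 0], [0, 0, 0, -32.6, -22, 0, 0], [0, 0, 0, -32.6, -22, 0, 0], [0, 0, 0, -32.6, -22, 0, 0], [0, 0, 0, -32.6, -22, 0, 0], [0, 0, 0, -32.6, -22, 0, 0], [0, 0, 0, -32.6, -22, 0, 0], [0, 0, 0, -32.6, -22, 0, 0], [0, 0, 0, -32.6, -22, 0, 0], [0, 0, 0, -32.6, -22, 0, 0], [0, 0, 0, -32.6, -22, 0, 0], [0, 0, 0, -32.6, -22, 0, 0], [0, 0, 0, -32.6, -22, 0, 0], [0, 0, 0, -32.6, -22, 0, 0], [0, 0, 0, -32.6, -22, 0, 0], [0, 0, 0, -32.6, -22, 0, 0], [0, 0, 0, -32.6, -22, 0, 0], [0, 0, 7, 0, 0, 0, 0], [0, 0, 7, 0, 0, 0, 0], [0, 0, 7, 0, 0, 0, 0]])

```text
time_s: 1.77
tcp_pos: [0.5992, 0.1045, 0.2219]
orientation: [0.308, 0.952, -0.0, -0.001]
ft_force: [0.0, -0.6, -0.5]
gripper_width: 1.0
gripper_force: 0.0
```

Call:
move_arm(targets=[[0, 0, 7, 0, 0, 0, 0], [0, 0, 7, 0, 0, 0, 0], [0, 0, 7, 0, 0, 0, 0], [0, 0, 7, 0, 0, 0, 0], [0, 0, 7, 0, 0, 0, 0], [0, 0, 7, 0, 0, 0, 0], [0, 0, 7, 0, 0, 0, 0], [0, 0, 7, 0, 0, 0, 0], [0, 0, 7, 0, 0, 0, 0], [0, 0, 7, 0, 0, 0, 0], [0, 0, 7, 0, 0, 0, 0], [0, 0, 7, 0, 0, 0, 0], [0, 0, 4, 0, 0, 0, 0], [0, 0, 0, 0, 0, 0, 0]])

```text
time_s: 2.93
tcp_pos: [0.5988, 0.1056, 0.2223]
orientation: [0.881, 0.473, -0.0, -0.0]
ft_force: [0.1, -0.4, 0.3]
gripper_width: 0.997
gripper_force: 0.0
```

```bash
python3 - <<'E'
from h import *
np.set_printoptions(precision=4,suppress=True)
s=arm.get_state(); print(s['time_s'],s['tcp_pos'],s['orientation'],s['q'],s['ft_force'])
d=grab('wrist','w1'); print(-d['R'].T@d['t'],d['R'][2])
print([w2px(d,X) for X in([.6,.105,.064],[.6,.105,0])])
E
```

```text
2.9333 [0.5988 0.1056 0.2223] [ 0.8809  0.4732 -0.0004 -0.0001] [ 0.1549  0.3993  1.6685 -0.      1.0747  0.7398] [ 0.0883 -0.4015  0.3273]
[0.6374 0.164  0.384 ] [-0.1412 -0.2118 -0.9671]
[(np.float64(321.30205992542903), np.float64(226.2206860570926)), (np.float64(321.07700339033215), np.float64(214.28876191237433))]
```

View pics/w1.png

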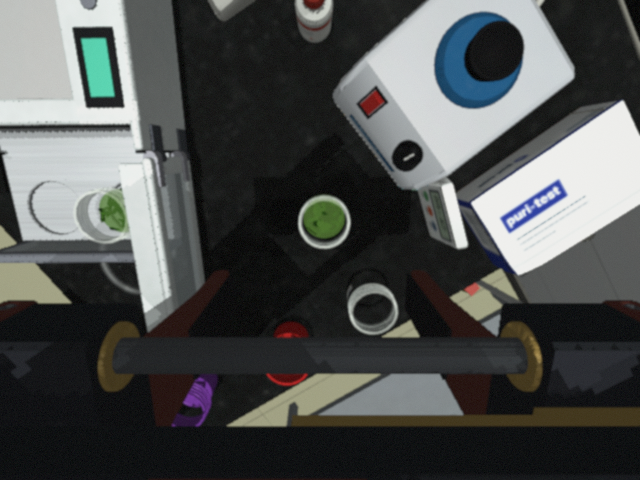

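Wrist view: leaf cup rim centre is about (325,222), between the finger directions, with the empty cup at (373,308). The grey timer at (440,215) and the hotplate are to the right. I'll check the cup position and the heights of obstacles.

```bash
python3 - <<'E'
from h import *
np.set_printoptions(precision=4,suppress=True)
d=dict(np.load('w1.npz'))
print('leaf',px2w(d,325,222,.064),'fx',d['fx'])
print('nest',px2w(d,53,207,.022),'traycup',px2w(d,101,214,.081))
for n,p in dict(timer=(445,195),timer2=(455,240),hot=(400,175),knob=(408,155),hot2=(360,120),door=(160,250),box=(500,200)).items(): print(n,px2w(d,*p))
# green leaf mask centre, both cams
for f,box in(('w1',(280,370,180,265)),('top0',(340,380,155,195))):
    e=dict(np.load(f+'.npz')); u0,u1,v0,v1=box; c=e['color'][v0:v1,u0:u1].astype(int)
    m=((c[...,1]-c[...,0]>20)&(c[...,1]-c[...,2]>30)).astype(np.uint8)
    k=max(cv2.findContours(m,cv2.RETR_EXTERNAL,2)[0],key=cv2.contourArea); (x,y),r,_=cv2.fitEllipse(k)
    print(f,x+u0,y+v0,r,[px2w(e,x+u0,y+v0,z) for z in(.05,.055,.064)], px2w(e,x+u0,y+v0))
E
```

```text
leaf [0.6052 0.1065 0.064 ] fx 339.59260873049453
nest [0.3662 0.274  0.022 ] traycup [0.4421 0.2275 0.081 ]
timer [0.7147 0.0645 0.0595]
timer2 [0.702  0.0194 0.0587]
hot [0.6915 0.1007 0.0393]
knob [0.7    0.1187 0.0771]
hot2 [0.6849 0.1669 0.0435]
door [0.4749 0.1715 0.0992]
box [0.7591 0.028  0.0518]
w1 323.7188034057617 218.15677642822266 (38.158782958984375, 39.957191467285156) [array([0.6049, 0.108 , 0.05  ]), array([0.6054, 0.1088, 0.055 ]), array([0.6063, 0.1103, 0.064 ])] [0.6033 0.1051 0.033 ]
top0 357.875280380249 175.8600673675537 (18.20832061767578, 19.50237464904785) [array([0.5988, 0.1053, 0.05  ]), array([0.5971, 0.1058, 0.055 ]), array([0.594 , 0.1065, 0.064 ])] [0.6049 0.1038 0.0323]
```

Call:
move_arm(targets=[[0, 0, 0, 2.4, 4.5, 40, 0], [0, 0, 0, 0, 0, 40, 0], [0, 0, 0, 0, 0, 40, 0], [0, 0, 0, 0, 0, 35, 0], [0, 0, 0, 0, 0, 30, 0], [0, 0, 0, 0, 0, 16, 0], [0, 0, 0, 0, 0, 0, 0], [0, 0, 0, 0, 0, 0, 0.3], [0, 0, 0, 0, 0, 0, 0.3]], grip_force=8)

```text
time_s: 3.73
tcp_pos: [0.6051, 0.1053, 0.0228]
orientation: [0.88, 0.475, 0.001, 0.0]
ft_force: [-0.0, -0.4, 0.3]
gripper_width: 0.887
gripper_force: 0.0
```

Call:
move_arm(targets=[[0, 0, 0, 0, 0, 0, 0.4], [0, 0, 0, 0, 0, 0, 0.5], [0, 0, 0, 0, 0, 0, 0.7], [0, 0, 0, 0, 0, 0, 1], [0, 0, 0, 0, 0, 0, 1], [0, 0, 0, 0, 0, 0, 1], [0, 0, 0, 0, 0, 0, 1]])

```text
time_s: 4.32
tcp_pos: [0.6047, 0.1052, 0.0226]
orientation: [0.88, 0.474, 0.001, 0.0]
ft_force: [-1.2, -0.1, 6.7]
gripper_width: 0.566
gripper_force: 8.0
```

```bash
python3 - <<'E'
from h import *
np.set_printoptions(precision=4,suppress=True)
s=arm.get_state(); print(s)
E
```

```text
{'time_s': 4.3167, 'q': array([0.1529, 0.6816, 1.747 , 0.    , 0.7119, 0.7352]), 'joint_velocities': array([-0.0011,  0.0012, -0.0012,  0.0028,  0.0007,  0.0002]), 'joint_torque': array([ -0.042 , -55.9396, -17.1963,  -0.005 ,  -0.42  ,  -0.008 ]), 'tcp_pos': array([0.6047, 0.1052, 0.0226]), 'orientation': array([0.8803, 0.4744, 0.0005, 0.0002]), 'ft_force': array([-1.1622, -0.0656,  6.6567]), 'torque': array([-0.0592,  0.3599,  0.0058]), 'gripper_force': 8.000291826210741, 'gripper_width': 0.5655049443380263}
```

Call:
move_arm(targets=[[0, 0, 0, 0, 0, -10, 1], [0, 0, 0, 0, 0, -25, 1], [0, 0, 0, 0, 0, -35, 1], [0, 0, 0, 0, 0, -35, 1], [0, 0, 0, 0, 0, -30, 1], [0, 0, 0, 0, 0, -15, 1], [0, 0, 0, 0, 0, 0, 1], [0, 0, 0, 0, 0, 0, 1]])

```text
time_s: 4.98
tcp_pos: [0.6044, 0.1052, 0.1726]
orientation: [0.88, 0.474, 0.001, 0.0]
ft_force: [-0.7, 0.4, -0.9]
gripper_width: 0.569
gripper_force: 8.0
```

```bash
python3 - <<'E'
from h import *
np.set_printoptions(precision=4,suppress=True)
s=arm.get_state(); print(s['time_s'],s['tcp_pos'],s['orientation'],s['ft_force'],s['gripper_width'],s['gripper_force'])
d=grab('wrist','w2'); e=grab('side','s2')
a=d['color'][:,:,::-1]; 
b=cv2.resize(e['color'][120:300,150:350,::-1],(400,360))
o=np.zeros((480,800,3),np.uint8); o[:,:400]=a[:,120:520]; o[:360,400:]=b; cv2.imwrite('pics/m2.png',o)
E
```

```text
4.9833 [0.6044 0.1052 0.1726] [0.8803 0.4743 0.0009 0.0003] [-0.7048  0.3995 -0.9493] 0.5689192704107744 7.999939743167488
```

View pics/m2.png

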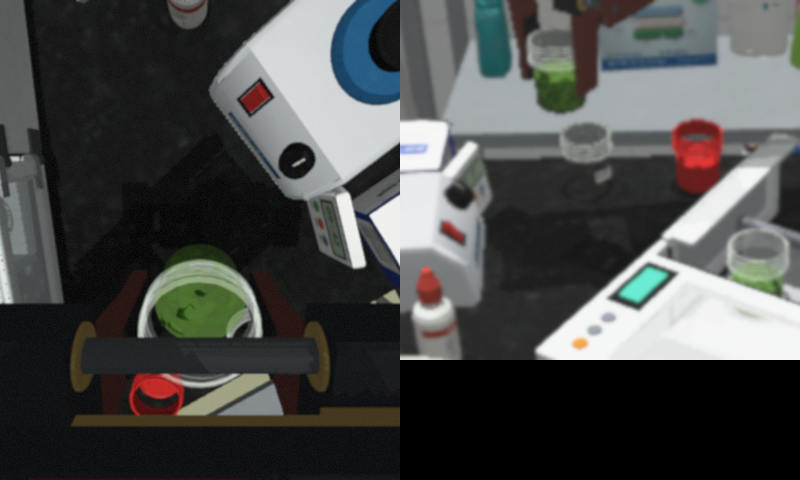

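The cup is held upright and clear. Its rim centre in the wrist view is about (320.5,322). I'm moving near the nest to measure it from close by.

Call:
move_arm(targets=[[0, 0, 0, -3.2, -14.5, 0, 1], [0, 0, 0, -6.4, -28.9, 0, 1], [0, 0, 0, -6.4, -28.9, 0, 1], [0, 0, 0, -6.4, -28.9, 0, 1], [0, 0, 0, -6.4, -28.9, 0, 1], [0, 0, 0, -6.4, -28.9, 0, 1], [0, 0, 0, -6.4, -28.9, 0, 1], [0, 0, 0, -6.4, -28.9, 0, 1], [0, 0, 0, -6.4, -28.9, 0, 1], [0, 0, 0, -6.4, -28.9, 0, 1], [0, 0, 0, -3.1, -14.5, 0, 1], [0, 0, 0, 0, 0, 0, 1], [0, 0, 0, 0, 0, 0, 1], [0, 0, 0, 0, 0, 0, 1]])

```text
time_s: 6.25
tcp_pos: [0.3282, 0.2107, 0.1712]
orientation: [0.88, 0.474, -0.0, 0.0]
ft_force: [0.0, 1.0, -0.4]
gripper_width: 0.565
gripper_force: 8.0
```

```bash
python3 - <<'E'
from h import *
np.set_printoptions(precision=4,suppress=True)
d=dict(np.load('w2.npz')); X=px2w(d,320.5,322,.214); dv=X[:2]-[.6044,.1052]; print('cup-tcp tool x,y mm',dv@[.552,.834]*1e3,dv@[.834,-.552]*1e3)
s=arm.get_state(); print(s['time_s'],s['tcp_pos'],s['orientation'],s['ft_force'],s['gripper_width'],s['gripper_force'])
d=grab('wrist','w3'); print(w2px(d,[.3665,.271,.022]))
E
```

```text
cup-tcp tool x,y mm 5.434349186528093 0.11259629938685768
6.25 [0.3282 0.2107 0.1712] [ 0.8803  0.4744 -0.0003  0.0001] [ 0.0393  0.9948 -0.4302] 0.5654733014701414 7.999959831795422
(np.float64(318.6314672997871), np.float64(149.61522892001216))
```

View pics/w3.png

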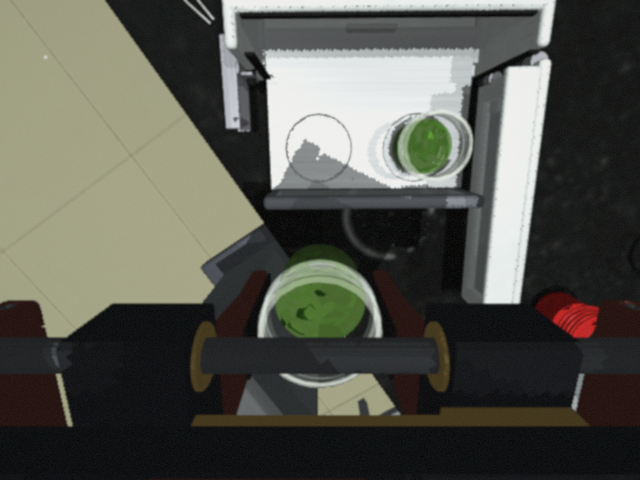

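The nest circle is centred at about (319,147.5), close to the prediction. I'll check where the cup sits in the grip, using leaf-surface depth.

```bash
python3 - <<'E'
from h import *
np.set_printoptions(precision=4,suppress=True)
def W(d):
    D=d['depth'];v,u=np.mgrid[:480,:640]
    return (np.stack([(u-d['cx'])/d['fx']*D,(v-d['cy'])/d['fy']*D,D],-1)-d['t'])@d['R']
for f,box,t in(('w1',(285,365,185,260),(.6047,.1052,.0226)),('w2',(255,390,245,395),(.6044,.1052,.1726)),('w3',(255,390,235,395),(.3282,.2107,.1712))):
    d=dict(np.load(f+'.npz'));u0,u1,v0,v1=box;c=d['color'][v0:v1,u0:u1].astype(int);w=W(d)[v0:v1,u0:u1]
    g=(c[...,1]-c[...,0]>15)&(c[...,1]-c[...,2]>25)
    r=w-np.array(t); T=np.c_[[.552,.834,0],[.834,-.552,0],[0,0,1]]; l=(r@T)*1e3
    G=l[g&(d['depth'][v0:v1,u0:u1]>0)]; print(f,'leaf',len(G),'pct5',np.percentile(G,5,0),'med',np.median(G,0),'95',np.percentile(G,95,0))
    m=(d['depth'][v0:v1,u0:u1]>0)&(l[...,2]>28)&(l[...,2]<50); Q=l[m]; 
    if len(Q): print('  rim',len(Q),np.percentile(Q,[1,50,99],axis=0).tolist())
    if f=='w3':
        print('cup rim colrange', v0+np.where(m.any(1))[0][[0,-1]] if m.any() else None)
d=dict(np.load('w3.npz')); X=px2w(d,319,147.5,.022); print('nest',X, 'depth',px2w(d,330,165), 'rail top',px2w(d,375,196),px2w(d,375,190))
print('rim3',(px2w(d,320,323,.171+.0414)-np.array([.3282,.2107,0]))@T*1e3)
E
```

```text
w1 leaf 1307 pct5 [-19.1699 -18.7096   8.7339] med [-0.8471 -0.8844 10.2039] 95 [17.2555 16.1581 40.2683]
  rim 702 [[-23.544742029765676, -25.38614019028449, 28.319590350424946], [-2.864407420276346, -1.2816201005972403, 40.25701079375793], [24.892313630511854, 22.861695651160066, 42.56677305139146]]
w2 leaf 5739 pct5 [-16.3838 -16.8156   8.6681] med [ 0.5762 -0.4789 10.3712] 95 [24.0799 16.1104 41.052 ]
  rim 3952 [[-23.79424203572025, -25.78433970673392, 28.150575047207862], [11.66243966255324, 0.8400173444753369, 39.79608009633489], [24.822399128888627, 26.831224827030404, 46.987385361735065]]
w3 leaf 5765 pct5 [-16.454  -16.6937   8.7101] med [ 0.6408 -0.5144 10.4485] 95 [24.2138 16.3258 41.101 ]
  rim 3954 [[-23.583174973118155, -25.751554507054973, 28.18259879269845], [11.615148716070777, 0.8208331155872706, 39.91066621772906], [24.863420871232666, 26.70695808231834, 46.82922128211848]]
cup rim colrange [263 387]
nest [0.3678 0.2723 0.022 ] depth [0.3677 0.2541 0.0169] rail top [0.3839 0.2178 0.0697] [0.3898 0.2133 0.0228]
rim3 [  4.9571  -0.0957 212.4   ]
```

Call:
move_arm(targets=[[0, 0, 0, 15, 0, 0, 1], [0, 0, 0, 22, -0.5, 0, 1], [0, 0, 0, 22, -0.5, 0, 1], [0, 0, 0, 13.2, 0, 0, 1], [0, 0, 0, 0, 0, 20, 1], [0, 0, 0, 0, 0, 35, 1], [0, 0, 0, 0, 0, 35, 1], [0, 0, 0, 0, 0, 20, 1], [0, 0, 0, 0, 0, 8, 1], [0, 0, 0, 0, 0, 0, 1], [0, 0, 0, 0, 0, 0, 1], [0, 0, 0, 0, 0, 0, 1]])

```text
time_s: 7.3
tcp_pos: [0.3675, 0.2721, 0.0547]
orientation: [0.88, 0.474, 0.001, -0.0]
ft_force: [0.1, 0.5, -0.1]
gripper_width: 0.571
gripper_force: 8.0
```

```bash
python3 - <<'E'
from h import *
np.set_printoptions(precision=4,suppress=True)
s=arm.get_state(); print(s['time_s'],s['tcp_pos'],s['orientation'],s['ft_force'],s['gripper_width'],s['q'])
d=np.array([.3672,.2715])-s['tcp_pos'][:2]; print('still x,y mm',d@[.552,.834]*1e3,d@[.834,-.552]*1e3)
E
```

```text
7.3 [0.3675 0.2721 0.0547] [ 0.8804  0.4742  0.001  -0.0001] [ 0.087   0.4748 -0.068 ] 0.5713937345524757 [ 0.6113  0.4747  2.0909 -0.      0.5741  1.194 ]
still x,y mm -0.6553900602814918 0.04971590900320801
```

Call:
move_arm(targets=[[0, 0, 0, -0.6, 0, 4, 1], [0, 0, 0, 0, 0, 4, 1], [0, 0, 0, 0, 0, 1, 1], [0, 0, 0, 0, 0, 1, 1], [0, 0, 0, 0, 0, 1, 1], [0, 0, 0, 0, 0, 1, 1], [0, 0, 0, 0, 0, 1, 1], [0, 0, 0, 0, 0, 0, 1], [0, 0, 0, 0, 0, 0, 1]])

```text
time_s: 8.05
tcp_pos: [0.3661, 0.2711, 0.0406]
orientation: [0.88, 0.474, -0.0, 0.0]
ft_force: [0.3, -0.0, -0.2]
gripper_width: 0.569
gripper_force: 8.0
```

Call:
move_arm(targets=[[0, 0, 0, 0, 0, 0.7, 1], [0, 0, 0, 0, 0, 0.7, 1], [0, 0, 0, 0, 0, 0, 1], [0, 0, 0, 0, 0, 0, 1]])

```text
time_s: 8.38
tcp_pos: [0.3662, 0.2712, 0.0395]
orientation: [0.88, 0.474, 0.0, -0.0]
ft_force: [-0.1, -0.5, 3.8]
gripper_width: 0.569
gripper_force: 8.0
```

Call:
move_arm(targets=[[0, 0, 0, 0, 0, 0, 0.36], [0, 0, 0, 0, 0, 0, 0.27], [0, 0, 0, 0, 0, 0, 0.27], [0, 0, 0, 0, 0, 0, 0.27], [0, 0, 0, 0, 0, 0, 0.27], [0, 0, 0, 0, 0, -10, 0.27], [0, 0, 0, 0, 0, -15, 0.27], [0, 0, 0, 0, 0, -25, 0.27], [0, 0, 0, 0, 0, -30, 0.27], [0, 0, 0, 0, 0, -20, 0.27], [0, 0, 0, 0, 0, 0, 0.5], [0, 0, 0, 0, 0, 0, 0.8]])

```text
time_s: 9.38
tcp_pos: [0.3668, 0.2716, 0.1407]
orientation: [0.88, 0.474, 0.002, -0.0]
ft_force: [0.7, -0.4, -0.2]
gripper_width: 0.616
gripper_force: 0.0
```

```bash
python3 - <<'E'
from h import *
np.set_printoptions(precision=4,suppress=True)
s=arm.get_state(); print(s['time_s'],s['tcp_pos'],s['orientation'],s['ft_force'],s['gripper_width'],s['q'])
d=grab('side','s4'); e=grab('wrist','w4'); t=grab('top','t4')
o=np.zeros((480,800,3),np.uint8); o[:,:400]=e['color'][:,120:520,::-1]; o[:360,400:]=cv2.resize(d['color'][200:380,220:420,::-1],(400,360)); cv2.imwrite('pics/m4.png',o)
E
```

```text
9.3833 [0.3668 0.2716 0.1407] [ 0.8804  0.4743  0.0017 -0.0002] [ 0.6771 -0.4438 -0.1843] 0.6158152933676129 [0.6113 0.3052 2.0561 0.     0.7769 1.1937]
```

View pics/m4.png

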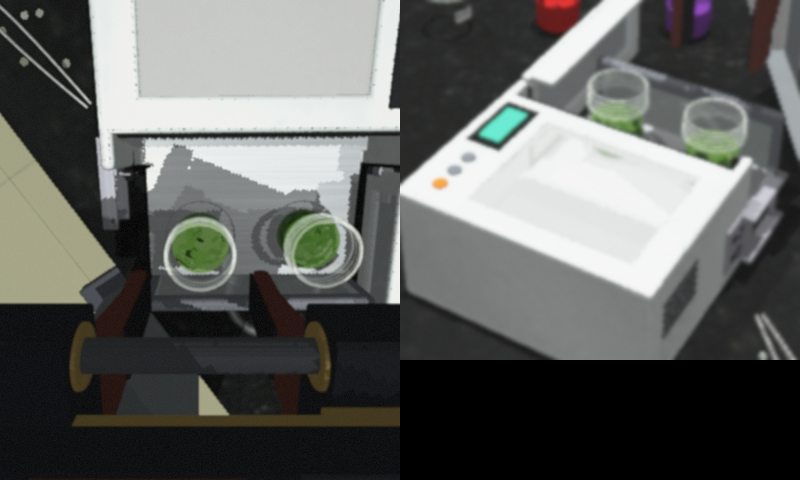

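Both cups now stand upright in the two nests and the fingers are clear. I'm moving in front of the rail with the gripper shut.

Call:
move_arm(targets=[[0, 0, 0, -17, 10, 0, 1], [0, 0, 0, -23, 15, 0, 1], [0, 0, 0, -23, 15, 0, 1], [0, 0, 0, -8, 3, 0, 1], [0, 0, 0, 0, 0, 15, 1], [0, 0, 0, 0, 0, 25, 1], [0, 0, 0, 0, 0, 25, 1], [0, 0, 0, 0, 0, 17, 1], [0, 0, 0, 0, 0, 0, 1], [0, 0, 0, 0, 0, 0, 1], [0, 0, 0, 0, 0, 0, 1]])

```text
time_s: 10.45
tcp_pos: [0.3631, 0.1884, 0.0575]
orientation: [0.88, 0.474, -0.0, -0.0]
ft_force: [-0.3, -0.2, 1.1]
gripper_width: 0.005
gripper_force: 0.0
```

```bash
python3 - <<'E'
from h import *
np.set_printoptions(precision=4,suppress=True)
s=arm.get_state(); print(s['time_s'],s['tcp_pos'],s['ft_force'],s['gripper_width'])
n=np.array([.3675,.272]); T=np.c_[[.552,.834,0],[-.834,.552,0],[0,0,1]]
print('tcp rel nest, incub axes mm',((s['tcp_pos']-[*n,0])@T)*1e3)
d=dict(np.load('w4.npz'));D=d['depth'];v,u=np.mgrid[:480,:640]
W=(np.stack([(u-d['cx'])/d['fx']*D,(v-d['cy'])/d['fy']*D,D],-1)-d['t'])@d['R']
l=(W-[*n,0])@T*1e3; ok=D>0
def pr(nm,m): q=l[m&ok]; print(nm,len(q),np.percentile(q,[1,50,99],axis=0).round(1).tolist() if len(q) else '')
pr('roof',(l[...,2]>97)&(l[...,2]<106)&(np.abs(l[...,0])<200)&(l[...,0]>30))
pr('newrim',(np.hypot(l[...,0],l[...,1])<32)&(l[...,2]>74)&(l[...,2]<88))
pr('oldrim',(np.hypot(l[...,0],l[...,1]+86)<32)&(l[...,2]>74)&(l[...,2]<88))
pr('rail',(l[...,2]>67)&(l[...,2]<76)&(l[...,0]<-30)&(l[...,0]>-60)&(l[...,1]<60)&(l[...,1]>-140))
E
```

```text
10.45 [0.3631 0.1884 0.0575] [-0.3125 -0.1999  1.0783] 0.005025669906047126
tcp rel nest, incub axes mm [-72.1244 -42.4668  57.467 ]
roof 52779 [[37.0, -139.6, 98.1], [111.2, -44.0, 100.7], [143.7, 56.2, 104.1]]
newrim 1216 [[-25.1, -23.2, 74.4], [-2.8, 0.6, 80.1], [23.2, 25.1, 82.0]]
oldrim 1422 [[-22.4, -109.2, 74.2], [2.3, -86.3, 79.8], [26.1, -60.6, 81.9]]
rail 1991 [[-45.3, -125.0, 67.3], [-38.1, -17.9, 71.0], [-34.8, 35.3, 72.9]]
```

Call:
move_arm(targets=[[0, 0, 0, 6, 0, 0, 1], [0, 0, 0, 4, 0, 0, 1], [0, 0, 0, 3, 0, 0, 1], [0, 0, 0, 3, 0, 0, 1], [0, 0, 0, 3, 0, 0, 1], [0, 0, 0, 4, 0, 0, 1], [0, 0, 0, 5, 0, 0, 1], [0, 0, 0, 5, 0, 0, 1], [0, 0, 0, 5, 0, 0, 1], [0, 0, 0, 5, 0, 0, 1], [0, 0, 0, 5, 0, 0, 1], [0, 0, 0, 5, 0, 0, 1], [0, 0, 0, 5, 0, 0, 1], [0, 0, 0, 5, 0, 0, 1], [0, 0, 0, 5, 0, 0, 1], [0, 0, 0, 5, 0, 0, 1], [0, 0, 0, 5, 0, 0, 1], [0, 0, 0, 5, 0, 0, 1]])

```text
time_s: 11.95
tcp_pos: [0.4089, 0.2579, 0.0572]
orientation: [0.88, 0.474, -0.0, -0.0]
ft_force: [-1.9, -1.2, -0.1]
gripper_width: 0.011
gripper_force: 0.9
```

Call:
move_arm(targets=[[0, 0, 0, 4, 0, 0, 1], [0, 0, 0, 4, 0, 0, 1], [0, 0, 0, 3, 0, 0, 1], [0, 0, 0, 3, 0, 0, 1], [0, 0, 0, 2, 0, 0, 1], [0, 0, 0, 2, 0, 0, 1]])

```text
time_s: 12.45
tcp_pos: [0.4187, 0.2727, 0.0573]
orientation: [0.88, 0.474, 0.0, 0.0]
ft_force: [-1.3, -0.9, -0.2]
gripper_width: 0.006
gripper_force: 0.8
```

Call:
move_arm(targets=[[0, 0, 0, 2, 0, 0, 1], [0, 0, 0, 2, 0, 0, 1], [0, 0, 0, 2, 0, 0, 1], [0, 0, 0, 2, 0, 0, 1], [0, 0, 0, 2, 0, 0, 1], [0, 0, 0, 1, 0, 0, 1]])

```text
time_s: 12.95
tcp_pos: [0.4248, 0.282, 0.0573]
orientation: [0.88, 0.474, 0.0, -0.0]
ft_force: [-1.2, -0.5, 0.2]
gripper_width: 0.001
gripper_force: 0.8
```

Call:
move_arm(targets=[[0, 0, 0, 1, 0, 0, 1], [0, 0, 0, 1, 0, 0, 1], [0, 0, 0, 1, 0, 0, 1]])

```text
time_s: 13.2
tcp_pos: [0.4263, 0.2843, 0.0573]
orientation: [0.88, 0.474, 0.0, 0.0]
ft_force: [-1.0, -0.4, 0.3]
gripper_width: 0.007
gripper_force: 0.8
```

```bash
python3 - <<'E'
from h import *
e=grab('top','t5'); im=cv2.resize(e['color'][160:330,155:400,::-1],None,fx=3.2,fy=3.2,interpolation=cv2.INTER_CUBIC); cv2.imwrite('pics/c5.png',im)
print(arm.get_state()['ft_force'], arm.get_state()['tcp_pos'])
E
```

```text
[-1.05887389 -0.69051301  0.78673816] [0.42647029 0.28444528 0.05732353]
```

View pics/c5.png

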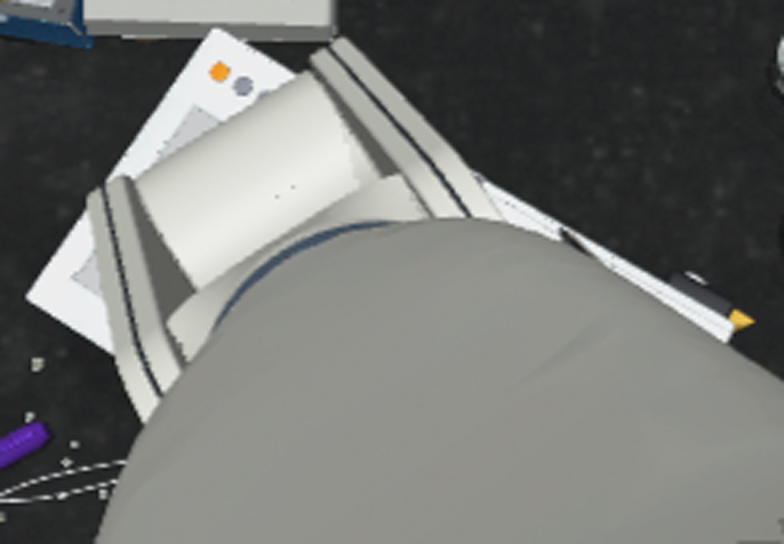

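The top view is blocked by the arm, so I continue by force in small steps.

Call:
move_arm(targets=[[0, 0, 0, 1, 0, 0, 1], [0, 0, 0, 1, 0, 0, 1], [0, 0, 0, 1, 0, 0, 1], [0, 0, 0, 1, 0, 0, 1]])

```text
time_s: 13.58
tcp_pos: [0.4285, 0.2876, 0.0573]
orientation: [0.88, 0.474, 0.0, -0.0]
ft_force: [-2.2, -0.8, 0.1]
gripper_width: 0.006
gripper_force: 0.8
```

Call:
move_arm(targets=[[0, 0, 0, 1, 0, 0, 1], [0, 0, 0, 1, 0, 0, 1], [0, 0, 0, 1, 0, 0, 1]])

```text
time_s: 13.83
tcp_pos: [0.4298, 0.2897, 0.0573]
orientation: [0.88, 0.474, -0.001, 0.0]
ft_force: [-2.1, -5.1, 3.8]
gripper_width: 0.005
gripper_force: 2.6
```

Call:
move_arm(targets=[[0, 0, 0, 0.5, 0, 0, 1], [0, 0, 0, 0, 0, 0, 1], [0, 0, 0, 0, 0, 0, 1]])

```text
time_s: 14.08
tcp_pos: [0.43, 0.29, 0.0572]
orientation: [0.88, 0.474, -0.001, 0.0]
ft_force: [-3.0, -4.8, 4.6]
gripper_width: 0.007
gripper_force: 2.6
```

```bash
python3 - <<'E'
from h import *
np.set_printoptions(precision=4,suppress=True)
s=arm.get_state(); print(s['time_s'],s['tcp_pos'],s['ft_force'],s['torque'])
e=grab('wrist','w6'); d=grab('side','s6')
o=np.zeros((480,800,3),np.uint8); o[:,:400]=e['color'][:,120:520,::-1]; o[:360,400:]=cv2.resize(d['color'][220:400,230:430,::-1],(400,360)); cv2.imwrite('pics/m6.png',o)
E
```

```text
14.0833 [0.43   0.29   0.0572] [-3.0137 -4.7787  4.5664] [-0.8026  0.5556  0.0536]
```

View pics/m6.png

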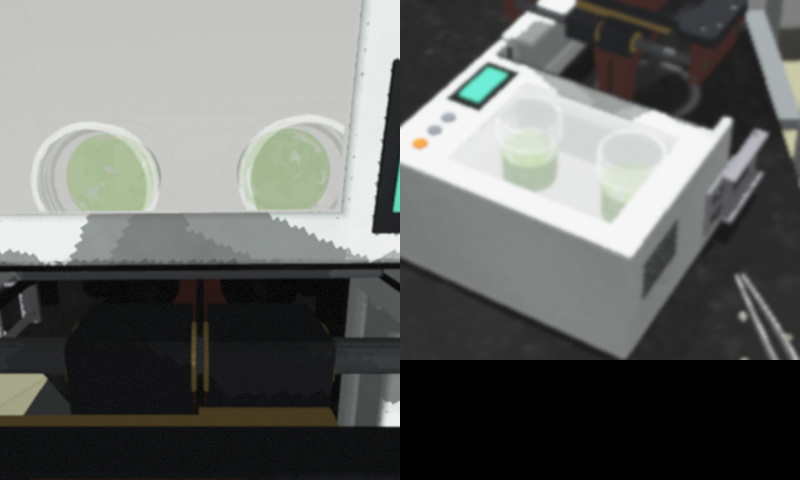

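Both cups are upright inside the incubator. The rail shows as a grey strip at about row 272, below the roof edge at row 265. I'll measure the rail against the front face.

```bash
python3 - <<'E'
from h import *
np.set_printoptions(precision=4,suppress=True)
n=np.array([.3675,.272]); T=np.c_[[.552,.834,0],[-.834,.552,0],[0,0,1]]
d=dict(np.load('w6.npz'));D=d['depth']
for u in(200,240,400,430,460):
    print(u)
    for v in range(254,292,3):
        if D[v,u]>0:
            X=px2w(d,u,v); print('  ',v,((X-[*n,0])@T*1e3).round(1),d['color'][v,u])
E
```

```text
200
   254 [ 83.9   1.1 102.2] [146 152 149]
   257 [ 82.5   1.4 101.6] [145 150 147]
   260 [ 81.4   1.5 101.5] [136 142 138]
   263 [ 80.    1.8 100.9] [102 106 104]
   266 [ 78.7   2.1 100.3] [26 29 25]
   269 [ 77.6   2.1 100.7] [16 14 10]
   272 [66.2 12.7 72.7] [48 51 52]
   275 [64.3 13.2 71.6] [50 51 53]
   278 [62.7 13.4 71.3] [49 49 53]
   281 [32.8 40.5 -0.5] [27 29 27]
   284 [30.7 40.7 -0.4] [23 27 25]
   287 [28.4 40.9 -0.3] [23 24 21]
   290 [26.  41.2 -0.7] [26 25 24]
240
   254 [ 83.6 -13.1 101.3] [123 130 127]
   257 [ 82.6 -13.1 101.8] [125 132 129]
   260 [ 81.4 -13.  101.6] [118 122 121]
   263 [ 80.  -12.8 100.7] [83 86 85]
   266 [ 78.7 -12.6 100.3] [15 15 17]
   269 [ 77.5 -12.5 100.2] [12 15 10]
   272 [65.8 -5.3 71.4] [44 46 49]
   275 [64.5 -5.3 71.8] [50 53 56]
   278 [62.6 -4.9 70.7] [46 48 50]
   281 [32.9 12.9 -0.5] [9 7 6]
   284 [30.5 13.2 -0.9] [6 1 5]
   287 [28.2 13.3 -1. ] [ 4 11  2]
   290 [26.2 13.3 -0.5] [ 8 11 10]
400
   254 [ 83.9 -70.9 101.8] [144 149 147]
   257 [ 82.7 -71.1 101.4] [141 147 144]
   260 [ 81.6 -71.1 101.7] [119 124 123]
   2
[... 710 characters left out ...]
8   -0. ] [28 30 30]
   281 [  33.2 -118.2   -0.7] [12  6  9]
   284 [  30.9 -118.4   -0.7] [11 16 16]
   287 [  28.8 -118.5   -0.5] [4 1 5]
   290 [  26.5 -118.7   -0.5] [2 5 3]
460
   254 [ 84.  -92.5 101.9] [143 148 146]
   257 [ 82.8 -92.7 101.7] [141 146 144]
   260 [ 81.5 -93.1 101. ] [131 135 134]
   263 [ 80.1 -93.4 100.5] [76 78 77]
   266 [ 79.1 -93.4 100.9] [10 10 11]
   269 [ 77.6 -94.   99.8] [41 43 44]
   272 [  66.1 -106.5   71.6] [68 69 74]
   275 [  64.4 -106.9   71.1] [66 68 72]
   278 [  35.4 -138.7   -0.7] [27 27 26]
   281 [  33.1 -139.    -0.9] [17 14 11]
   284 [  31.2 -138.9   -0.2] [6 8 5]
   287 [  29.  -139.1   -0. ] [8 5 4]
   290 [  26.6 -139.6   -0.5] [13 12 11]
```

The roof lip is recessed and the side walls reach about 18 mm further forward. So the rail is flush with the front face and the force grows softly, which means the tray is home and pressing its rubber stop. I'm retreating and going round to the door's outer face.

Call:
move_arm(targets=[[0, 0, 0, -10, 0, 0, 1], [0, 0, 0, -25, 0, 0, 1], [0, 0, 0, -25, 0, 0, 1], [0, 0, 0, 0, 0, -30, 1], [0, 0, 0, 0, 0, -40, 1], [0, 0, 0, 0, 0, -30, 1], [0, 0, 0, -20, 27, 0, 1], [0, 0, 0, -20, 27, 0, 1], [0, 0, 0, -20, 27, 0, 1], [0, 0, 0, -20, 27, 0, 1], [0, 0, 0, -20, 26, 0, 1], [0, 0, 0, 0, 0, 0, 1]])

```text
time_s: 15.18
tcp_pos: [0.4564, 0.0793, 0.1577]
orientation: [0.881, 0.473, 0.001, 0.001]
ft_force: [0.8, 0.4, 1.2]
gripper_width: 0.008
gripper_force: 0.0
```

Call:
move_arm(targets=[[0, 0, -7, 0, 0, 0, 1], [0, 0, -7, 0, 0, 0, 1], [0, 0, -7, 0, 0, 0, 1], [0, 0, -7, 0, 0, 0, 1], [0, 0, -7, 0, 0, 0, 1], [0, 0, -7, 0, 0, 0, 1], [0, 0, -7, 0, 0, 0, 1], [0, 0, -7, 0, 0, 0, 1], [0, 0, -7, 0, 0, 0, 1], [0, 0, -7, 0, 0, 0, 1], [0, 0, -7, 0, 0, 0, 1], [0, 0, -7, 0, 0, 0, 1], [0, 0, -5, 0, 0, 0, 1], [0, 0, 0, 0, 0, 0, 1]])

```text
time_s: 16.35
tcp_pos: [0.4544, 0.0836, 0.1573]
orientation: [0.294, 0.956, 0.0, 0.001]
ft_force: [0.7, -0.8, 0.1]
gripper_width: 0.003
gripper_force: 0.0
```

```bash
python3 - <<'E'
from h import *
np.set_printoptions(precision=4,suppress=True)
s=arm.get_state(); print(s['time_s'],s['tcp_pos'],s['orientation'],s['ft_force'],s['q'])
n=np.array([.3675,.272]); T=np.c_[[.552,.834,0],[-.834,.552,0],[0,0,1]]
print('tcp rel nest0, incub axes',((s['tcp_pos']-[*n,0])@T)*1e3)
for cam in('wrist','top'):
    d=grab(cam,cam+'7');D=d['depth'];v,u=np.mgrid[:480,:640]
    W=(np.stack([(u-d['cx'])/d['fx']*D,(v-d['cy'])/d['fy']*D,D],-1)-d['t'])@d['R']
    l=(W-[*n,0])@T*1e3
    m=(D>0)&(l[...,2]>94)&(l[...,2]<105)&(l[...,0]<48)&(l[...,0]>-160)&(l[...,1]<-105)&(l[...,1]>-190)
    q=l[m]; print(cam,len(q))
    if len(q)>50:
        for a in range(-150,48,20):
            k=q[(q[:,0]>a)&(q[:,0]<a+20)]
            if len(k): print(a,np.percentile(k[:,1],[3,50,97]).round(1),k[:,0].min().round(1))
    m=(D>0)&(l[...,2]>66)&(l[...,2]<75)&(l[...,0]<80)&(l[...,0]>40)&(np.abs(l[...,1]+43)<80); q=l[m]
    if len(q): print('rail',len(q),np.percentile(q,[3,50,97],axis=0).round(1).tolist())
E
```

```text
16.35 [0.4544 0.0836 0.1573] [0.2939 0.9558 0.0004 0.0005] [ 0.6678 -0.7973  0.1459] [ 0.156   0.2841  2.0324  0.0004  0.8238 -0.8184]
tcp rel nest0, incub axes [-109.186  -176.4777  157.3412]
wrist 12840
-150 [-150.4 -137.1 -124.5] -146.5
-130 [-150.  -136.7 -124. ] -130.0
-110 [-149.5 -135.8 -123.1] -110.0
-90 [-148.8 -135.3 -122.6] -90.0
-70 [-148.1 -134.8 -122.1] -70.0
-50 [-147.5 -133.9 -121.2] -50.0
-30 [-146.8 -133.4 -120.8] -30.0
-10 [-146.2 -132.7 -119.9] -10.0
10 [-145.5 -132.  -119.4] 10.0
30 [-145.1 -131.6 -119. ] 30.0
rail 3035 [[58.7, -115.8, 66.6], [61.9, -62.8, 71.0], [68.2, -18.0, 72.8]]
top 1422
-150 [-142.1 -131.4 -125. ] -146.7
-130 [-150.4 -137.3 -125.1] -129.9
-110 [-150.3 -136.7 -123.9] -109.9
-90 [-149.7 -136.4 -123.6] -90.0
-70 [-149.6 -135.8 -123. ] -69.9
-50 [-148.1 -135.2 -122.3] -49.8
-30 [-147.8 -134.3 -121.7] -29.8
-10 [-146.7 -133.6 -120.9] -10.0
10 [-146.9 -133.3 -120.5] 10.1
30 [-145.6 -132.9 -119.5] 30.1
rail 443 [[58.1, -117.3, 66.9], [62.7, -39.5, 70.4], [75.3, 32.1, 73.4]]
```

Call:
move_arm(targets=[[0, 0, 0, 0, 0, 20, 1], [0, 0, 0, 0, 0, 30, 1], [0, 0, 0, 0, 0, 25, 1], [0, 0, 0, 0, 0, 12, 1], [0, 0, 0, 4, 0, 0, 1], [0, 0, 0, 5, 0, 0, 1], [0, 0, 0, 3, 0, 0, 1], [0, 0, 0, 2, 0, 0, 1], [0, 0, 0, 1, 0, 0, 1], [0, 0, 0, 1, 0, 0, 1], [0, 0, 0, 1, 0, 0, 1]])

```text
time_s: 17.37
tcp_pos: [0.4408, 0.0929, 0.0709]
orientation: [0.296, 0.955, 0.0, 0.001]
ft_force: [-0.4, -0.2, 0.2]
gripper_width: 0.005
gripper_force: 0.2
```

Call:
move_arm(targets=[[0, 0, 1, 2.9, -0.2, 0, 1], [0, 0, 1, 2.9, -0.2, 0, 1], [0, 0, 2, 5.8, -0.4, 0, 1], [0, 0, 2, 5.8, -0.4, 0, 1], [0, 0, 2, 5.8, -0.4, 0, 1], [0, 0, 2, 5.8, -0.4, 0, 1]])

```text
time_s: 17.87
tcp_pos: [0.4158, 0.1093, 0.0702]
orientation: [0.379, 0.925, -0.0, -0.0]
ft_force: [0.6, -0.9, 0.7]
gripper_width: 0.004
gripper_force: 0.3
```

```bash
cat > st.py <<'E'
from h import *
np.set_printoptions(precision=4,suppress=True)
s=arm.get_state()
n=np.array([.3675,.272]); T=np.c_[[.552,.834,0],[-.834,.552,0],[0,0,1]]
p=((s['tcp_pos']-[*n,0])@T)*1e3; p=p-[54,-143,0]; q=s['orientation']
yaw=2*np.arctan2(q[1],q[0])-np.arctan2(.834,.552)   # tool x vs incub x = door angle if aligned
c,sn=np.cos(yaw),np.sin(yaw)
print(s['time_s'],'tool angle rad',yaw,'TCP in tool-aligned door frame: normal',c*p[0]+sn*p[1],'along',-sn*p[0]+c*p[1],'z',p[2],
 'F normal',s['ft_force']@(T@[c,sn,0]),'F along',s['ft_force']@(T@[-sn,c,0]),'fz',s['ft_force'][2],'q6',s['q'])
E
python3 st.py
```

```text
17.8667 tool angle rad 1.3781031688123941 TCP in tool-aligned door frame: normal -18.55172912859896 along 162.47750525584647 z 70.23940569546741 F normal -1.0364034100287627 F along 0.20506166866430178 fz 0.6696900615238186 q6 [ 0.2294  0.4163  2.1425 -0.0001  0.5832 -0.5639]
```

Call:
move_arm(targets=[[0, 0, 3, 8.65, -0.6, 0, 1], [0, 0, 3, 8.65, -0.6, 0, 1], [0, 0, 3, 8.65, -0.6, 0, 1], [0, 0, 3, 8.65, -0.6, 0, 1], [0, 0, 3, 8.65, -0.6, 0, 1], [0, 0, 3, 8.65, -0.6, 0, 1], [0, 0, 3, 8.65, -0.6, 0, 1], [0, 0, 3, 8.65, -0.6, 0, 1], [0, 0, 3, 8.65, -0.6, 0, 1], [0, 0, 3, 8.65, -0.6, 0, 1]])

```text
time_s: 18.7
tcp_pos: [0.365, 0.1786, 0.0702]
orientation: [0.606, 0.796, -0.0, -0.0]
ft_force: [-0.5, -1.2, -0.4]
gripper_width: 0.009
gripper_force: 0.3
```

```bash
python3 st.py
```

```text
18.7 tool angle rad 0.85370879930273 TCP in tool-aligned door frame: normal -17.062865004866083 along 161.9220102028078 z 70.17552744478328 F normal -1.0571473055060956 F along 0.7997662075611986 fz -0.42603259619337613 q6 [ 0.4259  0.3937  2.1911 -0.0001  0.5578  0.1569]
```

Call:
move_arm(targets=[[0, 0, 3, 8.65, -0.6, 0, 1], [0, 0, 3, 8.65, -0.6, 0, 1], [0, 0, 3, 8.65, -0.6, 0, 1], [0, 0, 3, 8.65, -0.6, 0, 1], [0, 0, 3, 8.65, -0.6, 0, 1], [0, 0, 3, 8.65, -0.6, 0, 1], [0, 0, 3, 8.65, -0.6, 0, 1], [0, 0, 3, 8.65, -0.6, 0, 1], [0, 0, 2, 5.8, -0.4, 0, 1], [0, 0, 2, 5.8, -0.4, 0, 1], [0, 0, 1, 2.9, -0.2, 0, 1], [0, 0, 1, 2.9, -0.2, 0, 1], [0, 0, 0, 0, 0, 0, 1]])

```text
time_s: 19.78
tcp_pos: [0.357, 0.2641, 0.0703]
orientation: [0.79, 0.613, 0.0, -0.0]
ft_force: [-0.6, 0.0, 0.5]
gripper_width: 0.002
gripper_force: 0.0
```

```bash
python3 st.py; python3 - <<'E'
from h import *
n=np.array([.3675,.272]); T=np.c_[[.552,.834,0],[-.834,.552,0],[0,0,1]]
d=grab('wrist','w8');D=d['depth'];v,u=np.mgrid[:480,:640]
W=(np.stack([(u-d['cx'])/d['fx']*D,(v-d['cy'])/d['fy']*D,D],-1)-d['t'])@d['R']
l=(W-[*n,0])@T*1e3-[54,-143,0]
m=(D>0)&(l[...,2]>94)&(l[...,2]<104)&(l[...,0]<10)&(l[...,0]>-120)
q=l[m]
for a in range(0,210,20):
    k=q[(q[:,1]>a)&(q[:,1]<a+20)]
    if len(k): print(a,len(k),np.percentile(k[:,0],[3,50,97]).round(1))
m=(D>0)&(l[...,2]>66)&(l[...,2]<75)&(l[...,0]<25)&(l[...,0]>-20)&(np.abs(l[...,1]-100)<70);q=l[m]
print('rail',len(q),np.percentile(q,[3,50,97],axis=0).round(1).tolist() if len(q) else '')
E
```

```text
19.7833 tool angle rad 0.3331514939650092 TCP in tool-aligned door frame: normal -14.547086225854727 along 161.0298376349626 z 70.26978802755482 F normal -0.13234911447461642 F along 0.5596181581349345 fz 0.4750601827919858 q6 [0.6101 0.43   2.1133 0.0001 0.5981 0.8616]
20 1240 [-13.8  -5.1   8. ]
40 3182 [-19.2  -4.6   8.6]
60 3307 [-25.5 -10.6   3.2]
80 3290 [-32.6 -17.5  -3.6]
100 3314 [-39.1 -24.1 -10.4]
120 3296 [-45.8 -30.9 -17. ]
140 3661 [-56.4 -39.1 -24.1]
160 3312 [-59.2 -44.3 -30.5]
180 2721 [-62.8 -45.5   8.7]
200 25 [5.3 7.6 9.8]
rail 6360 [[5.4, 36.8, 68.8], [10.3, 105.7, 71.3], [15.1, 166.2, 72.7]]
```

Call:
move_arm(targets=[[0, 0, 1, 2.9, -0.2, 0, 1], [0, 0, 1, 2.9, -0.2, 0, 1], [0, 0, 1, 2.9, -0.2, 0, 1], [0, 0, 1, 2.9, -0.2, 0, 1], [0, 0, 1, 2.9, -0.2, 0, 1], [0, 0, 1, 2.9, -0.2, 0, 1], [0, 0, 1, 2.9, -0.2, 0, 1], [0, 0, 1, 2.9, -0.2, 0, 1], [0, 0, 0.5, 1.45, -0.1, 0, 1], [0, 0, 0.5, 1.45, -0.1, 0, 1], [0, 0, 0, 0, 0, 0, 1]])

```text
time_s: 20.75
tcp_pos: [0.3638, 0.2895, 0.0703]
orientation: [0.836, 0.549, 0.0, -0.0]
ft_force: [-0.0, -0.4, 0.4]
gripper_width: 0.007
gripper_force: 0.0
```

```bash
python3 st.py
```

```text
20.75 tool angle rad 0.17631453778386075 TCP in tool-aligned door frame: normal -13.523594403976393 along 160.63196053025172 z 70.34771970919095 F normal -0.41395087108795675 F along -0.16451017552728622 fz 0.3859525517093922 q6 [0.6466 0.4505 2.0695 0.     0.621  1.0549]
```

Call:
move_arm(targets=[[0, 0, 0.25, 0.72, -0.05, 0, 1], [0, 0, 0.25, 0.72, -0.05, 0, 1], [0, 0, 0.25, 0.72, -0.05, 0, 1], [0, 0, 0.25, 0.72, -0.05, 0, 1]])

```text
time_s: 21.08
tcp_pos: [0.3645, 0.2918, 0.0703]
orientation: [0.841, 0.542, -0.0, -0.0]
ft_force: [0.5, -0.8, 0.1]
gripper_width: 0.009
gripper_force: 0.2
```

Call:
move_arm(targets=[[0, 0, 0.25, 0.72, -0.05, 0, 1], [0, 0, 0.25, 0.72, -0.05, 0, 1], [0, 0, 0.25, 0.72, -0.05, 0, 1], [0, 0, 0.25, 0.72, -0.05, 0, 1]])

```text
time_s: 21.42
tcp_pos: [0.3655, 0.2946, 0.0703]
orientation: [0.845, 0.534, -0.0, 0.0]
ft_force: [-0.2, -0.3, -0.5]
gripper_width: 0.005
gripper_force: 0.2
```

Call:
move_arm(targets=[[0, 0, 0.25, 0.72, -0.05, 0, 1], [0, 0, 0.25, 0.72, -0.05, 0, 1], [0, 0, 0.25, 0.72, -0.05, 0, 1]])

```text
time_s: 21.67
tcp_pos: [0.3663, 0.2966, 0.0703]
orientation: [0.849, 0.529, -0.0, 0.0]
ft_force: [-0.3, 1.0, 1.1]
gripper_width: 0.009
gripper_force: 0.2
```

```bash
python3 st.py
```

```text
21.6667 tool angle rad 0.1284317637196425 TCP in tool-aligned door frame: normal -13.700707102953928 along 160.6966595336292 z 70.28117924953102 F normal 0.7443738143643633 F along 0.6662924764569541 fz 1.1009320201336084 q6 [ 0.6555  0.4573  2.0555 -0.      0.6289  1.1117]
```

Call:
move_arm(targets=[[0, 0, 0.25, 0.72, -0.05, 0, 1], [0, 0, 0.25, 0.72, -0.05, 0, 1]])

```text
time_s: 21.83
tcp_pos: [0.3666, 0.2976, 0.0702]
orientation: [0.851, 0.525, -0.0, 0.0]
ft_force: [-0.0, -4.0, 3.2]
gripper_width: 0.004
gripper_force: 1.9
```

Call:
move_arm(targets=[[0, 0, 0.25, 0.72, -0.05, 0, 1], [0, 0, 0.25, 0.72, -0.05, 0, 1]])

```text
time_s: 22.0
tcp_pos: [0.3667, 0.2981, 0.0702]
orientation: [0.853, 0.522, -0.001, 0.0]
ft_force: [-1.8, -8.0, 5.8]
gripper_width: 0.005
gripper_force: 3.9
```

Call:
move_arm(targets=[[0, 0, 0.25, 0.72, -0.05, 0, 1], [0, 0, 0.25, 0.72, -0.05, 0, 1]])

```text
time_s: 22.17
tcp_pos: [0.3669, 0.2989, 0.0701]
orientation: [0.855, 0.518, -0.002, 0.001]
ft_force: [-0.5, -9.0, 7.4]
gripper_width: 0.004
gripper_force: 4.4
```

```bash
python3 st.py
```

```text
22.1667 tool angle rad 0.10253373927237275 TCP in tool-aligned door frame: normal -15.477943214626094 along 160.79301411590282 z 70.116220479982 F normal -8.176157147746961 F along -3.716541242041038 fz 7.3865381029428026 q6 [ 0.6591  0.4607  2.0489 -0.0015  0.6356  1.1424]
```

Call:
move_arm(targets=[[0, 0, 0.25, 0.72, -0.05, 0, 1], [0, 0, 0.25, 0.72, -0.05, 0, 1]])

```text
time_s: 22.33
tcp_pos: [0.3673, 0.3, 0.0701]
orientation: [0.858, 0.514, -0.002, 0.001]
ft_force: [-1.7, -10.4, 7.7]
gripper_width: 0.006
gripper_force: 4.8
```

Call:
move_arm(targets=[[0, 0, 0.2, 0.6, -0.05, 0, 1], [0, 0, 0.2, 0.6, -0.05, 0, 1]])

```text
time_s: 22.5
tcp_pos: [0.3677, 0.301, 0.0701]
orientation: [0.86, 0.511, -0.002, 0.001]
ft_force: [-1.3, -10.7, 7.7]
gripper_width: 0.004
gripper_force: 5.1
```

```bash
python3 st.py
```

```text
22.5 tool angle rad 0.08684619591973142 TCP in tool-aligned door frame: normal -15.817126752052918 along 160.81874668480856 z 70.10000708426026 F normal -10.017503062419282 F along -3.946434597656841 fz 7.664691452763843 q6 [ 0.6616  0.4629  2.0443 -0.0017  0.6387  1.1608]
```

Call:
move_arm(targets=[[0, 0, 0.2, 0.6, -0.05, 0, 1], [0, 0, 0.2, 0.6, -0.05, 0, 1]])

```text
time_s: 22.67
tcp_pos: [0.368, 0.3019, 0.0701]
orientation: [0.861, 0.508, -0.002, 0.001]
ft_force: [-1.6, -12.2, 8.5]
gripper_width: 0.006
gripper_force: 5.4
```

Call:
move_arm(targets=[[0, 0, 0.2, 0.6, -0.05, 0, 1], [0, 0, 0.2, 0.6, -0.05, 0, 1]])

```text
time_s: 22.83
tcp_pos: [0.3685, 0.3031, 0.07]
orientation: [0.863, 0.505, -0.002, 0.001]
ft_force: [-1.5, -10.0, 7.0]
gripper_width: 0.008
gripper_force: 4.2
```

Call:
move_arm(targets=[[0, 0, 0.2, 0.6, -0.05, 0, 1], [0, 0, 0.2, 0.6, -0.05, 0, 1]])

```text
time_s: 23.0
tcp_pos: [0.3702, 0.3059, 0.0702]
orientation: [0.865, 0.502, -0.0, 0.0]
ft_force: [0.4, 0.8, -0.8]
gripper_width: 0.009
gripper_force: 0.0
```

```bash
python3 st.py
```

```text
23.0 tool angle rad 0.0652659968118644 TCP in tool-aligned door frame: normal -13.798239884488764 along 160.64446833155884 z 70.1890421135615 F normal 0.864226787465005 F along 0.039898763839045705 fz -0.8044547309163033 q6 [ 0.6657  0.4666  2.036  -0.      0.6396  1.1851]
```

The push fell from 12 N to zero at about 0.065 rad, which looks like the snap. I'll feel lightly for the buffer to confirm.

Call:
move_arm(targets=[[0, 0, 0.15, 0.4, 0, 0, 1], [0, 0, 0, 0, 0, 0, 1]])

```text
time_s: 23.17
tcp_pos: [0.3705, 0.3064, 0.0702]
orientation: [0.865, 0.501, -0.0, 0.0]
ft_force: [-0.3, -3.5, 1.8]
gripper_width: 0.001
gripper_force: 1.6
```

Call:
move_arm(targets=[[0, 0, 0.15, 0.4, 0, 0, 1], [0, 0, 0, 0, 0, 0, 1]])

```text
time_s: 23.33
tcp_pos: [0.3706, 0.3067, 0.0702]
orientation: [0.866, 0.5, -0.0, 0.0]
ft_force: [-1.6, -3.2, 1.3]
gripper_width: 0.005
gripper_force: 2.1
```

Call:
move_arm(targets=[[0, 0, 0.15, 0.4, 0, 0, 1], [0, 0, 0, 0, 0, 0, 1]])

```text
time_s: 23.5
tcp_pos: [0.3707, 0.307, 0.0702]
orientation: [0.867, 0.499, -0.0, 0.0]
ft_force: [-1.4, -4.5, 2.6]
gripper_width: 0.004
gripper_force: 2.5
```

The buffer pushes back 3 to 4.5 N, as a latched door should. I'm backing away and checking that the door stays shut.

Call:
move_arm(targets=[[0, 0, 0, -5, 0, 0, 1], [0, 0, 0, -15, 0, 0, 1], [0, 0, 0, -25, 0, 0, 1], [0, 0, 0, -15, 0, 0, 1], [0, 0, 0, 0, 0, -20, 1], [0, 0, 0, 0, 0, -35, 1], [0, 0, 0, 0, 0, -35, 1], [0, 0, 0, 0, 0, -20, 1], [0, 0, 0, 0, 0, 0, 1], [0, 0, 0, 0, 0, 0, 1]])

```text
time_s: 24.33
tcp_pos: [0.3419, 0.2563, 0.1813]
orientation: [0.867, 0.499, 0.002, -0.0]
ft_force: [-0.6, -0.5, -0.8]
gripper_width: 0.006
gripper_force: 0.0
```

```bash
python3 st.py; python3 - <<'E'
from h import *
n=np.array([.3675,.272]); T=np.c_[[.552,.834,0],[-.834,.552,0],[0,0,1]]
d=grab('wrist','w9');e=grab('side','s9');D=d['depth'];v,u=np.mgrid[:480,:640]
W=(np.stack([(u-d['cx'])/d['fx']*D,(v-d['cy'])/d['fy']*D,D],-1)-d['t'])@d['R']
l=(W-[*n,0])@T*1e3-[54,-143,0]
m=(D>0)&(l[...,2]>94)&(l[...,2]<104)&(l[...,0]<10)&(l[...,0]>-60); q=l[m]
for a in range(0,210,20):
    k=q[(q[:,1]>a)&(q[:,1]<a+20)]
    if len(k): print(a,len(k),np.percentile(k[:,0],[2,50]).round(1))
o=np.zeros((480,800,3),np.uint8); o[:,:400]=cv2.resize(d['color'][:384,100:500,::-1],(400,384)).repeat(1,0) if 0 else d['color'][:,80:480,::-1]; o[:360,400:]=cv2.resize(e['color'][220:400,230:430,::-1],(400,360)); cv2.imwrite('pics/m9.png',o)
E
```

```text
24.3333 tool angle rad 0.058147149657351904 TCP in tool-aligned door frame: normal -72.03625720838863 along 160.0954412746611 z 181.34944600736716 F normal -0.6970551598986212 F along 0.27779285266590314 fz -0.784620811890024 q6 [0.6152 0.1923 2.0862 0.0003 0.8584 1.1415]
0 513 [-4.1  2.7]
20 667 [-4.9  2.5]
40 696 [-5.6  2.1]
60 739 [-6.7  1.5]
80 802 [-7.9  1.1]
100 841 [-8.8  0.6]
120 883 [-9.5  0.2]
140 932 [-10.6  -0.3]
160 985 [-11.8  -1. ]
180 1028 [-12.6  -1.1]
200 49 [-10.4   2.7]
```

View pics/m9.png

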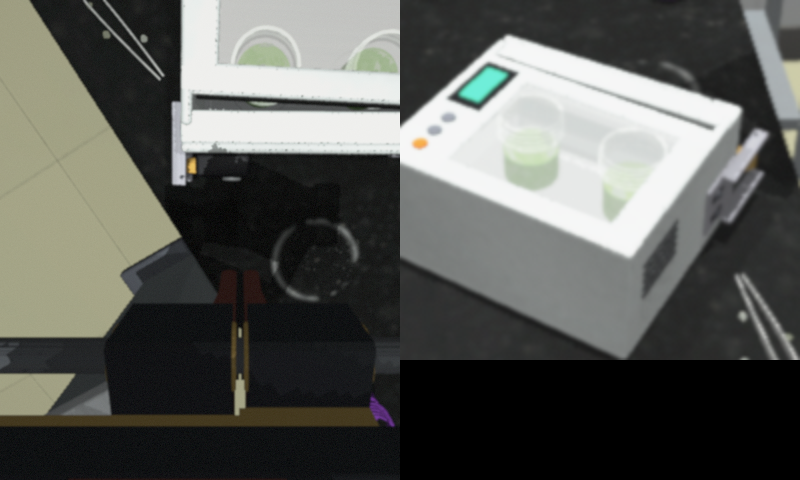

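The door sits shut at about 0.05 rad, with the brass tongue at (192,165) behind the keeper. Both cups are upright inside and the arm touches nothing.

```bash
python3 -c "
from workcell import arm
print(arm.finish_job())"
```

```text
the job is handed in; nothing more can be done
None
```

The job is handed in: the leaf cup stands in the left nest, the tray is home, and the door is latched. The snap came at about 0.065 rad with no more than about 15 N on the door. The other cups were not touched, and it took about 25 s.

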